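# Open the ratchet bench clamp for the next leg shell

### The arm

A 6-joint arm with a two-finger parallel gripper is mounted at the origin on the work surface. World frame = base frame: x ahead of the robot, y to its left, z up, the work surface at z = 0. Lengths are in m, angles in rad, forces in N, time in s.
With the tool pointing down it reaches from about 0.35 to 0.975 m from the base axis. Payload 4.9 kg.
Tool frame: the origin (TCP) lies midway between the tips of the shut fingers; the grasp point (between the pads) lies 19 mm behind it; z points along the fingers, y is the direction in which the jaws open and shut (so a half turn about z gives the same grasp; the last joint's range is limited). The gripper opens to 85 mm and grips with 20 to 120 N. Pads are 22 mm wide; open, the fingers measure 114 mm over their backs; the gripper's body (76 mm by 85 mm) begins 54 mm behind the grasp point. The pads swing forward as they close: fully open they stand 13 mm farther back than shut.
Start: joints at [-1.393, 0.053, 1.613, -0, 1.476, -0.119], TCP at [0.183, -0.598, 0.231] pointing down, gripper open.
Joint ranges: [-3.01, 3.01], [-1.01, 2.22], [0.06, 2.58], [-1.02, 4.17], [0.09, 2.62], [-3.14, 3.14]. Speed limits (rad/s): [2.57, 2.57, 3.14, 3.14, 3.14, 3.14].

### API

Orientations are given as a rotation vector (axis times angle).
In Python, from station import ctrl gives the robot as it stands.
- The arm moves only by the tool jog_arm, never from a script. Its argument "steps" is a list of rows, each an object of numbers: "dx", "dy", "dz": the shift along the world's x, y, z in units of 60 mm (1.0 is 60 mm); "twist": the turn about the world's z in units of 10 degrees (1.0 is 10 degrees). A call has 1 to 5 rows; each row is the pose to reach, as a shift and turn from the pose measured when the call began; what a row does not reach only later rows make up. A row lasts 1/8 s, in which the tool goes at most 62.5 mm and 10.7 degrees, less where a joint would pass 70% of its speed; a pose out of reach is approached as far as the arm can. A call with a gripper value outside its range is refused whole. "gripper" is the closure in counts, from 0 (fully open) to 255 (shut), set as the call begins (left out, the last holds). The fingers move at their own pace and stop on an object; "newtons" is the grip in N (left out, the last holds). Time passes only in rows, so rows that repeat a pose let the fingers close. It gives the time, the measured TCP pose, the force and the opening at its end, in the units of the state.
- ctrl.get_obs(): the state, without advancing time (a new reading comes with each control period).
- ctrl.get_image(name): name is "scene" or "top"; returns a dict with "frame" (384x512x3 uint8, red, green, blue), "range_z" (384x512 float32, m along the optical axis (not along the pixel's ray), 0 where there is no reading), "fx", "fy", "cx", "cy" (pixels), "D" ([k1, k2, p1, p2, k3] as OpenCV has them; the pictures are not rectified), "extrinsics" (4x4, takes a point from camera to world coordinates). Camera axes: x right, y down, z forward; pixel columns grow to the right and rows downward; lengths in m; the calibration is good to about 2 mm. A picture is of the moment at which its call begins.
- ctrl.finish_job(): hands the job in, once; it reports no verdict.
The state is a dict: "t": time; "q": joint angles; "dq": joint speeds; "effort": joint torques, N m; "tool_pos": TCP position; "tool_rot": TCP orientation; "contact_force": force on the tool from outside, world axes, zero at the start; "wrist_torque": the same for the moment, N m; "opening": finger opening in m.
Only numpy, scipy, OpenCV 4.12 (cv2) and the standard library are available. Lean on these libraries where they do the work, as an engineer would, in place of code of your own. Each camera call takes 0.05 s, during which the arm holds its last target.

### The job

The bench clamp is closed too far for the next leg shell. Tip its ratchet pawl right over so that it rests back, clear of the rack, and leave it there; then pull the sliding jaw fully back to its end stop. Leave the leg shell, wooden hand, screwdriver and spanner around the clamp where they are.

Things in the scene. Friction and masses are not known exactly. Their poses are not given: they have to be found in the camera images.
- clamp: Ratchet bench clamp bolted to the bench: painted bed, 50 mm wide, top 45 mm high, x = -235 to +200 mm, on 130 mm wide feet. Origin on the bench. Its x axis runs along the bed in the direction in which the clamp OPENS: from the fixed jaw at the -x end towards the end stop, two lugs on the bed's sides at x = 90 to 106 mm; z up. On top, a steel rack of saw teeth, 8 mm high, 15 mm pitch.
- jaw (a joint): How far the sliding jaw has been drawn back, m: 0 = closed up (40 mm mouth), 0.14 = fully open, the carriage against the end-stop lugs (180 mm mouth). It slides along the clamp's x axis with about 8 N of friction and stays where it is left. With the pawl down in the rack it can be pushed towards 0, but catches within 15 mm when pulled open.
- jaw_handle (a point): Grip centre of the upright round black handle on the sliding jaw's carriage: 24 mm diameter, from 84 to 167 mm above the bench; this point lies on its axis 148 mm above the bench. Axes parallel to the clamp's. It is the part to pull by. The jaw plate (100 mm wide, 120 mm high) begins 23 mm from the handle's axis on the -x side; the carriage's flat top is 72 mm above the bench.
- pawl (a joint): Angle of the ratchet pawl, rad: 0 = down in a tooth root, up to 0.2 when lying on a tooth (as found), 2.1 = tipped right over on its rest. It turns freely about the clamp's y axis, lifting from the +x side up and over towards the handle. Only its weight (120 g) holds it; past about 1.55 rad (upright) it falls on by itself to 2.1 and stays there; short of that it falls back into the rack.
- pawl_pivot (a point): Centre of the pawl's pin, on the carriage at the side away from the jaw plate, 80 mm above the bench and 90 mm from the handle's axis towards the clamp's +x. Axes parallel to the clamp's.
- pawl_knob (a point): Centre of the pawl's black end knob: a level cylinder along the clamp's y, 26 mm long between its flat ends, 20 mm diameter, at the pawl's free end. It turns 75 mm from the pin; with the pawl down it points to the clamp's +x at about the pin's height. Nothing is beside its flat ends; the bed is 40 mm below. When tipped over it stands about 48 mm from the handle's axis, its top at about 152 mm.
- shell_tall: Bystander: skin-coloured leg shell standing upright, 190 mm high, 116 mm wide at the top, beyond the clamp's fixed-jaw end. Origin under its centre.
- wood_hand: Bystander: wooden hand lying flat beside the clamp, about 165 x 100 mm, 34 mm high. Origin under its palm.
- driver: Bystander: screwdriver lying beside the clamp on the side away from the robot. Origin under its middle.
- spanner: Bystander: flat spanner lying beside the clamp on the robot's side. Origin under its middle.

How it is judged:
By the outcome, as a careful person would: the job done as asked, in the order asked, and still so for the second after the job is handed in, with the robot touching nothing.
It also fails if it takes over 48 s, if anything falls off the work surface, if the arm or the gripper's body presses on something with over 40 N, if the wrist force passes 120 N, or if a joint passes its speed limit or range.

## Working session

There is one attempt and no reset: what is moved stays moved. The work goes in short steps, Python scripts to look and compute and a tool call to move; the robot and the scene stay as the last step left them, time stands still between calls to the robot, and variables do not carry over. Pictures are saved under pics/ and viewed, and the job is handed in when it is done.

Besides the shell and the picture viewer there is one more tool, called after "Emit:" in YAML: its name, and indented under it one key for each argument. jog_arm: Moves the arm, as the interface text tells. Its arguments: {"type":"object","properties":{"steps":{"type":"array"},"gripper":{"type":"number"},"newtons":{"type":"number"}},"required":["steps"]}

```bash
mkdir -p pics; ls; cat > h.py <<'E'
import numpy as np, cv2, sys
from station import ctrl
def grab(n,tag):
    d=ctrl.get_image(n); np.savez(f'pics/{tag}.npz',**{k:np.array(v) for k,v in d.items()})
    cv2.imwrite(f'pics/{tag}.png',cv2.cvtColor(d['frame'],cv2.COLOR_RGB2BGR)); return d
def cloud(d):
    K=np.array([[d['fx'],0,d['cx']],[0,d['fy'],d['cy']],[0,0,1]],float)
    h,w=d['range_z'].shape
    u,v=np.meshgrid(np.arange(w),np.arange(h))
    p=cv2.undistortPoints(np.stack([u,v],-1).reshape(-1,1,2).astype(np.float64),K,np.array(d['D'],float)).reshape(h,w,2)
    z=np.array(d['range_z']); P=np.dstack([p[...,0]*z,p[...,1]*z,z])
    E=np.array(d['extrinsics']); W=P@E[:3,:3].T+E[:3,3]; W[z==0]=np.nan
    return W
def load(tag):
    f=np.load(f'pics/{tag}.npz'); return {k:f[k] for k in f.files}
E
python3 - <<'E'
from h import *
for n in('top','scene'):
    d=grab(n,n+'0'); print(n,np.round(d['extrinsics'],3).tolist(),d['fx'])
o=ctrl.get_obs(); print(o)
E
```

```text
pics
top [[-0.02, -0.996, 0.091, 0.486], [-1.0, 0.021, 0.001, 0.102], [-0.003, -0.091, -0.996, 1.095], [0.0, 0.0, 0.0, 1.0]] 425.8990893382892
scene [[-0.502, 0.491, -0.712, 1.405], [0.864, 0.308, -0.397, 0.577], [0.024, -0.815, -0.579, 0.786], [0.0, 0.0, 0.0, 1.0]] 456.33720140293303
{'t': 0.1, 'q': array([-1.39299794e+00,  5.33335758e-02,  1.61420439e+00,  1.06222892e-06,
        1.47600573e+00, -1.19034256e-01]), 'dq': array([-9.04195531e-04, -1.25630372e-03, -1.95250105e-03, -1.37235452e-03,
       -5.24241028e-06,  2.12900550e-04]), 'effort': array([ 1.64287976e-03, -3.94901955e+01, -3.71362066e+01,  2.95988480e-05,
        3.92277871e-03, -1.71241265e-05]), 'tool_pos': array([ 0.18268388, -0.59709267,  0.23013097]), 'tool_rot': array([-3.10512678e+00, -4.64265203e-01,  8.83190369e-05]), 'contact_force': array([ 2.28009006e-04, -1.35504031e+00,  1.11393347e-01]), 'wrist_torque': array([0.01002191, 0.03281249, 0.0118065 ]), 'opening': 0.08506582665037866}
```

View pics/top0.png

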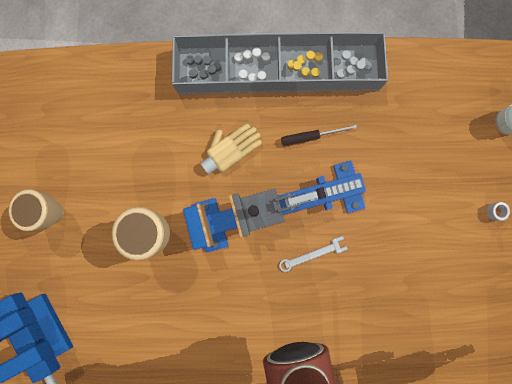

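View pics/scene0.png

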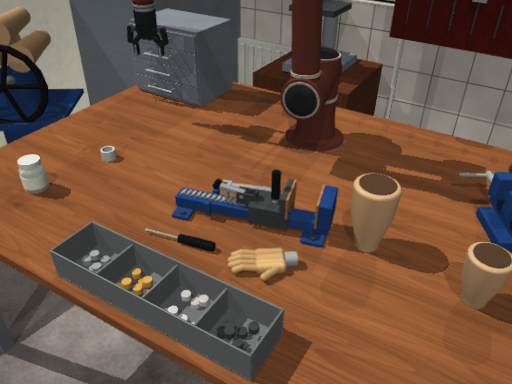

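The top view shows the fixed jaw at about (205,225), the handle at (253,211), the pawl lying along (278–322, 205–192) and the lugs around (322,190). The wooden hand is at (235,147), the driver at (318,135), the spanner at (313,255) and the shell at (140,233). The scene view agrees. Next I'll measure.

```bash
python3 - <<'E'
from h import *
d=load('top0'); W=cloud(d)
f=d['frame']
cv2.imwrite('pics/zoom0.png',cv2.cvtColor(cv2.resize(f[150:260,175:375],None,fx=4,fy=4,interpolation=cv2.INTER_CUBIC),cv2.COLOR_RGB2BGR))
ds=load('scene0')
cv2.imwrite('pics/zooms0.png',cv2.cvtColor(cv2.resize(ds['frame'][160:250,165:345],None,fx=4,fy=4,interpolation=cv2.INTER_CUBIC),cv2.COLOR_RGB2BGR))
# blue bed axis
hsv=cv2.cvtColor(f,cv2.COLOR_RGB2HSV)
m=(hsv[...,0]>100)&(hsv[...,0]<125)&(hsv[...,1]>130)
m[:, :180]=0; m[:150]=0;m[260:]=0
P=W[m]; print(len(P),np.nanmin(P,0),np.nanmax(P,0))
b=P[(P[:,2]>.035)&(P[:,2]<.05)]; print('bed top',len(b))
r=cv2.minAreaRect((b[:,:2]*1000).astype(np.float32)); print(r, cv2.boxPoints(r))
r=cv2.minAreaRect((P[P[:,2]<.05][:,:2]*1000).astype(np.float32)); print(r)
for (u,v) in [(253,211),(252,208),(254,213),(320,193),(322,192),(318,194),(324,190),(300,198),(340,187),(265,215)]: print(u,v,W[v,u].round(4),f[v,u])
E
```

```text
2799 [ 4.28259479e-01 -1.62142899e-01  3.22944226e-04] [0.65127232 0.28664524 0.12447048]
bed top 1326
((539.1209716796875, 39.08961486816406), (80.41766357421875, 397.8856201171875), 17.273101806640625) [[ 441.65414  217.1211 ]
 [ 559.79694 -162.82   ]
 [ 636.58777 -138.94186]
 [ 518.445    240.99924]]
((536.331787109375, 68.89138793945312), (126.98819732666016, 457.6197204589844), 14.20177173614502)
253 211 [0.5215 0.1202 0.1657] [65 61 60]
252 208 [0.5282 0.1224 0.1631] [66 62 64]
254 213 [0.5169 0.1181 0.1695] [64 58 58]
320 193 [ 0.5626 -0.0359  0.1041] [68 59 63]
322 192 [ 0.5648 -0.0407  0.1043] [58 51 49]
318 194 [ 0.5607 -0.0318  0.099 ] [50 40 37]
324 190 [ 0.5745 -0.0545  0.0439] [108 107 108]
300 198 [0.5528 0.0099 0.0894] [190 196 196]
340 187 [ 0.5806 -0.0937  0.0498] [197 201 203]
265 215 [0.515  0.0935 0.0683] [114 118 122]
```

View pics/zoom0.png

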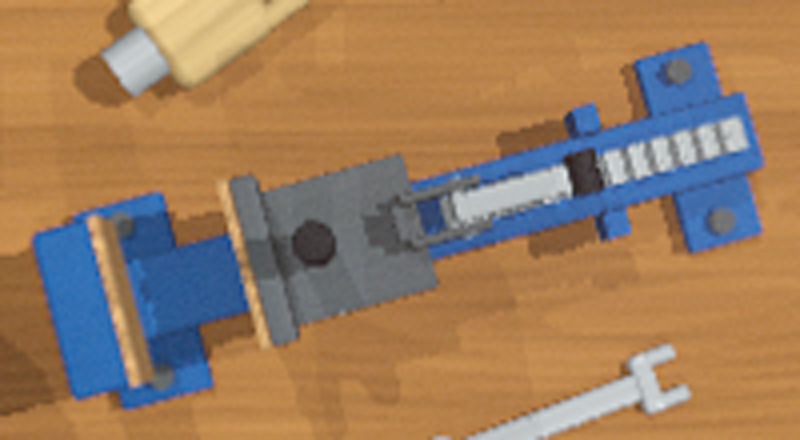

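View pics/zooms0.png

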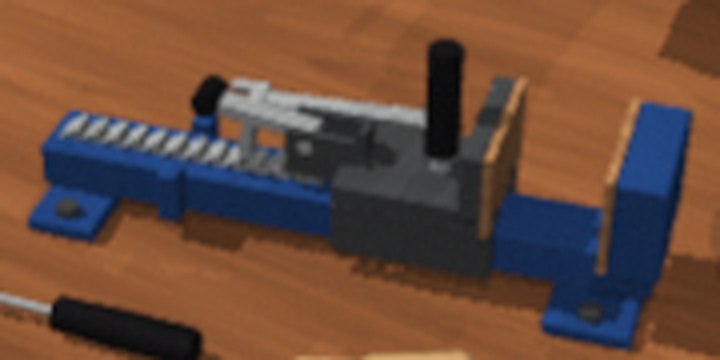

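```bash
cat > m.py <<'E'
from h import *
def meas(tag):
    W=cloud(load(tag)); f=load(tag)['frame']
    dark=(f.max(2)<95)
    hsv=cv2.cvtColor(f,cv2.COLOR_RGB2HSV)
    reg=np.zeros(dark.shape,bool); reg[150:260,180:375]=1
    H=W[reg&dark&(W[...,2]>.152)]
    return W,f,hsv,reg,dark
E
python3 - <<'E'
from m import *
W,f,hsv,reg,dark=meas('top0')
H=W[reg&dark&(W[...,2]>.155)&(W[...,2]<.175)]; hc=(H.max(0)+H.min(0))/2; print('handle',len(H),H.mean(0),hc,np.ptp(H,axis=0))
m=reg.copy(); m[:,:308]=0; m[:,332:]=0
K=W[m&dark&(W[...,2]>.085)&(W[...,2]<.115)]; print('knob',len(K),K.mean(0),(K.max(0)+K.min(0))/2,np.ptp(K,axis=0))
# rack/steel: fit line
S=W[reg&(hsv[...,1]<40)&(hsv[...,2]>170)]; S=S[(S[:,1]<.03)&(S[:,2]>.04)&(S[:,0]>.5)]
x=cv2.fitLine((S[:,:2]).astype(np.float32),cv2.DIST_HUBER,0,.001,.001).ravel();print('rack dir',x,np.degrees(np.arctan2(x[0],-x[1])))
B=W[reg&(hsv[...,0]>100)&(hsv[...,0]<125)&(hsv[...,1]>130)]
d=K.mean(0)[:2]-H.mean(0)[:2]; print(np.linalg.norm(d),np.degrees(np.arctan2(d[0],-d[1])))
a=np.radians(14.5); e=np.array([np.sin(a),-np.cos(a)]); n=np.array([np.cos(a),np.sin(a)])
s=B[:,:2]@e; print('bed extents',np.nanmin(s),np.nanmax(s),'handle',H.mean(0)[:2]@e,'knob',K.mean(0)[:2]@e, 'lat h,k',H.mean(0)[:2]@n,K.mean(0)[:2]@n, 'rack lat',x[2:]@n)
t=B[(B[:,2]>.03)&(B[:,2]<.05)]; 
for lo in(-.05,-.02,.0,.03,.06,.08,.1,.12,.14,.16):
    q=t[(t[:,:2]@e>lo)&(t[:,:2]@e<lo+.02)]
    if len(q): print(lo,(q[:,:2]@n).min().round(4),(q[:,:2]@n).max().round(4),q[:,2].max().round(4))
E
```

```text
handle 89 [0.5227678  0.12071876 0.16585108] [0.52259245 0.12022999 0.16613869] [0.01985998 0.02196334 0.00999261]
knob 81 [ 0.5632128  -0.03739952  0.10260286] [ 0.56387335 -0.03786578  0.10224323] [0.02589992 0.0214099  0.01121774]
rack dir [ 0.24923189 -0.9684438   0.56744254 -0.05468987] 14.432064
0.16320903985526505 14.348017242097825
bed extents -0.16130329902322216 0.29637194529620603 handle 0.014017016587773306 knob 0.17722548225077467 lat h,k 0.536341975599482 0.535909047884501 rack lat 0.5356749038608724
-0.05 0.5131 0.5601 0.0487
0.08 0.5137 0.5601 0.048
0.1 0.5127 0.5599 0.0485
0.12 0.5125 0.5597 0.0481
0.14 0.5121 0.5601 0.0492
0.16 0.5122 0.5597 0.0482
```

Emit:
jog_arm:
  steps:
    - {"dx":0.55,"dy":0.8,"dz":0.2,"twist":1}
    - {"dx":1.1,"dy":1.6,"dz":0.4,"twist":2}
    - {"dx":1.65,"dy":2.4,"dz":0.4,"twist":3}
    - {"dx":2.2,"dy":3.2,"dz":0.4,"twist":4}
    - {"dx":2.75,"dy":4.0,"dz":0.4,"twist":5}
  gripper: 0

```text
t: 0.72
tool_pos: [0.3483, -0.3553, 0.2537]
tool_rot: [-2.613, -1.74, 0.001]
contact_force: [0.8, -0.4, 0.4]
opening: 0.0859
```

Emit:
jog_arm:
  steps:
    - {"dx":0.6,"dy":0.85,"dz":-0.1,"twist":0.8}
    - {"dx":1.2,"dy":1.7,"dz":-0.3,"twist":1.6}
    - {"dx":1.8,"dy":2.55,"dz":-0.5,"twist":2.4}
    - {"dx":2.4,"dy":3.4,"dz":-0.7,"twist":3.2}
    - {"dx":3.0,"dy":4.25,"dz":-0.8,"twist":3.7}

```text
t: 1.35
tool_pos: [0.5255, -0.1027, 0.2052]
tool_rot: [-1.922, -2.482, 0.003]
contact_force: [0.5, -1.2, 0.6]
opening: 0.0855
```

Emit:
jog_arm:
  steps:
    - {"dx":0.4,"dy":0.6}
    - {"dx":0.75,"dy":1.2}
    - {"dx":0.75,"dy":1.2}
    - {"dx":0.75,"dy":1.2}

```text
validation failed for argument at $.st...
```

Emit:
jog_arm:
  steps:
    - {"dx":0.4,"dy":0.6,"dz":0.0,"twist":0.0}
    - {"dx":0.64,"dy":1.08,"dz":0.0,"twist":0.0}
    - {"dx":0.64,"dy":1.08,"dz":0.0,"twist":0.0}

```text
t: 1.72
tool_pos: [0.564, -0.0361, 0.2044]
tool_rot: [-1.917, -2.484, 0.004]
contact_force: [-0.2, 0.0, -0.1]
opening: 0.0854
```

Emit:
jog_arm:
  steps:
    - {"dx":0.0,"dy":0.0,"dz":-0.7,"twist":0.0}
    - {"dx":0.0,"dy":-0.02,"dz":-1.4,"twist":0.0}
    - {"dx":0.0,"dy":-0.03,"dz":-2.0,"twist":0.0}
    - {"dx":0.0,"dy":-0.03,"dz":-2.2,"twist":0.0}
    - {"dx":0.0,"dy":-0.03,"dz":-2.2,"twist":0.0}

```text
t: 2.35
tool_pos: [0.5635, -0.0384, 0.072]
tool_rot: [-1.917, -2.482, 0.005]
contact_force: [-0.1, -0.4, 0.1]
opening: 0.0854
```

```bash
python3 - <<'E'
from h import *
o=ctrl.get_obs(); print(o['t'],o['tool_pos'],o['contact_force'])
d=grab('scene','s1'); cv2.imwrite('pics/s1z.png',cv2.cvtColor(cv2.resize(d['frame'][110:250,165:345],None,fx=4,fy=4,interpolation=cv2.INTER_CUBIC),cv2.COLOR_RGB2BGR))
E
```

```text
2.35 [ 0.56351323 -0.03836482  0.07204037] [-0.06747868 -0.35822832  0.06161524]
```

View pics/s1z.png

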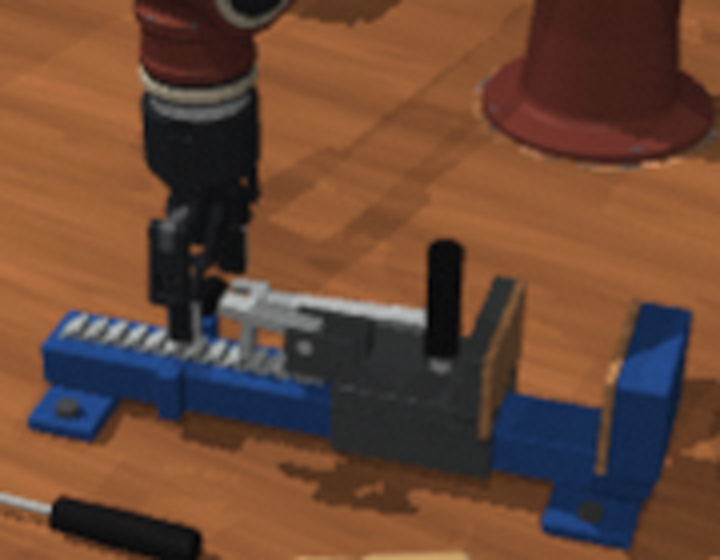

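The fingers straddle the knob at about (210,290) in the zoom, and the near fingertip is at (183,330). I'll close gently.

Emit:
jog_arm:
  steps:
    - {"dx":0.0,"dy":0.0,"dz":0.0,"twist":0.0}
    - {"dx":0.0,"dy":0.0,"dz":0.0,"twist":0.0}
    - {"dx":0.0,"dy":0.0,"dz":0.0,"twist":0.0}
    - {"dx":0.0,"dy":0.0,"dz":0.0,"twist":0.0}
    - {"dx":0.0,"dy":0.0,"dz":0.0,"twist":0.0}
  gripper: 255
  newtons: 25

```text
t: 3.02
tool_pos: [0.5654, -0.0384, 0.0741]
tool_rot: [-1.919, -2.486, 0.001]
contact_force: [1.9, 0.9, 2.1]
opening: 0.0253
```

```bash
python3 - <<'E'
from h import *
import math
piv=np.array([.545,.0335,.08]); e=np.array([.249,-.968,0])
t0=math.asin(.013/.075)
def k(t): return .075*(math.cos(t)*e+np.array([0,0,math.sin(t)]))
for t in np.arange(.2,1.96,.125): print(round(t,3),((k(t)-k(t0))/.06).round(2))
o=ctrl.get_obs(); print(o['tool_pos'],o['contact_force'],o['opening'])
E
```

```text
0.2 [-0.    0.01  0.03]
0.325 [-0.01  0.05  0.18]
0.45 [-0.03  0.1   0.33]
0.575 [-0.05  0.18  0.46]
0.7 [-0.07  0.27  0.59]
0.825 [-0.1   0.37  0.7 ]
0.95 [-0.13  0.49  0.8 ]
1.075 [-0.16  0.62  0.88]
1.2 [-0.19  0.75  0.95]
1.325 [-0.23  0.9   1.  ]
1.45 [-0.27  1.05  1.02]
1.575 [-0.31  1.2   1.03]
1.7 [-0.35  1.35  1.02]
1.825 [-0.38  1.5   0.99]
1.95 [-0.42  1.64  0.94]
[ 0.56539904 -0.03838197  0.07409421] [1.92330916 0.86944774 2.08605924] 0.02531004006589134
```

Emit:
jog_arm:
  steps:
    - {"dx":-0.01,"dy":0.05,"dz":0.18,"twist":0.0}
    - {"dx":-0.03,"dy":0.1,"dz":0.33,"twist":0.0}
    - {"dx":-0.05,"dy":0.18,"dz":0.46,"twist":0.0}
    - {"dx":-0.07,"dy":0.27,"dz":0.59,"twist":0.0}
    - {"dx":-0.1,"dy":0.37,"dz":0.7,"twist":0.0}

```text
t: 3.65
tool_pos: [0.5596, -0.0157, 0.1163]
tool_rot: [-1.92, -2.486, -0.0]
contact_force: [6.9, 1.0, -6.7]
opening: 0.0256
```

Emit:
jog_arm:
  steps:
    - {"dx":-0.03,"dy":0.12,"dz":0.1,"twist":0.0}
    - {"dx":-0.06,"dy":0.25,"dz":0.18,"twist":0.0}
    - {"dx":-0.09,"dy":0.38,"dz":0.25,"twist":0.0}
    - {"dx":-0.13,"dy":0.53,"dz":0.3,"twist":0.0}
    - {"dx":-0.17,"dy":0.68,"dz":0.32,"twist":0.0}

```text
t: 4.28
tool_pos: [0.5493, 0.0251, 0.1363]
tool_rot: [1.92, 2.486, -0.001]
contact_force: [1.4, -3.6, 0.7]
opening: 0.0253
```

Emit:
jog_arm:
  steps:
    - {"dx":-0.04,"dy":0.15,"dz":0.01,"twist":0.0}
    - {"dx":-0.08,"dy":0.3,"dz":0.0,"twist":0.0}
    - {"dx":-0.11,"dy":0.45,"dz":-0.03,"twist":0.0}
    - {"dx":-0.15,"dy":0.58,"dz":-0.07,"twist":0.0}

```text
t: 4.78
tool_pos: [0.5403, 0.0607, 0.1326]
tool_rot: [1.919, 2.487, -0.001]
contact_force: [-0.5, -2.4, 3.1]
opening: 0.0253
```

```bash
python3 - <<'E'
from h import *
o=ctrl.get_obs(); print(o['t'],o['tool_pos'],o['contact_force'],o['opening'])
d=grab('scene','s2'); cv2.imwrite('pics/s2z.png',cv2.cvtColor(cv2.resize(d['frame'][110:250,165:345],None,fx=4,fy=4,interpolation=cv2.INTER_CUBIC),cv2.COLOR_RGB2BGR))
E
```

```text
4.775 [0.54029389 0.06069262 0.13261262] [-0.54076306 -2.41279184  3.06792674] 0.02531466710119313
```

View pics/s2z.png

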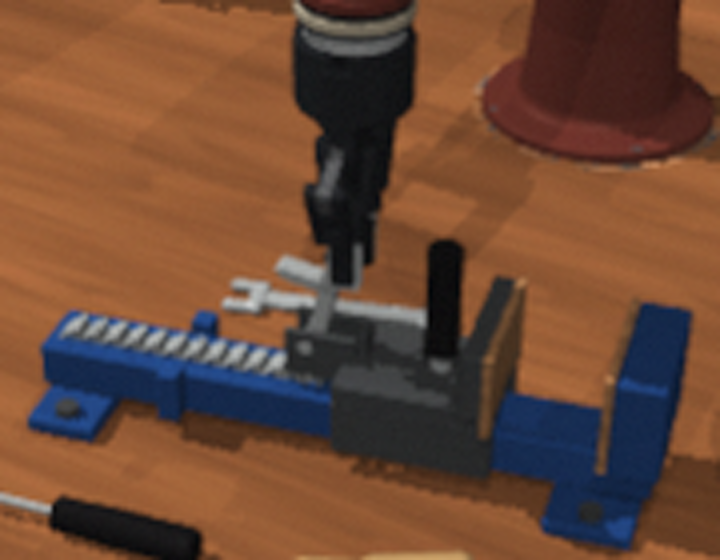

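The pawl arm leans past upright towards the handle: pin at about (305,345), knob held at (345,265). I'll open the gripper and lift clear.

Emit:
jog_arm:
  steps:
    - {"dx":0.0,"dy":0.0,"dz":0.0,"twist":0.0}
    - {"dx":0.0,"dy":0.0,"dz":0.0,"twist":0.0}
    - {"dx":0.0,"dy":0.0,"dz":0.0,"twist":0.0}
    - {"dx":0.0,"dy":0.0,"dz":0.0,"twist":0.0}
    - {"dx":0.0,"dy":0.0,"dz":0.0,"twist":0.0}
  gripper: 0

```text
t: 5.45
tool_pos: [0.54, 0.0615, 0.1322]
tool_rot: [-1.919, -2.487, -0.001]
contact_force: [0.4, 0.3, 1.0]
opening: 0.0851
```

Emit:
jog_arm:
  steps:
    - {"dx":0.0,"dy":0.0,"dz":0.5,"twist":0.0}
    - {"dx":0.0,"dy":0.0,"dz":1.2,"twist":0.0}
    - {"dx":0.0,"dy":0.0,"dz":1.8,"twist":0.0}
    - {"dx":0.0,"dy":0.0,"dz":1.8,"twist":0.0}

```text
t: 5.95
tool_pos: [0.5421, 0.0614, 0.2445]
tool_rot: [1.916, 2.483, 0.008]
contact_force: [-0.2, -0.8, 0.0]
opening: 0.0853
```

```bash
python3 - <<'E'
from h import *
o=ctrl.get_obs(); print(o['t'],o['tool_pos'],o['contact_force'],o['opening'])
d=grab('scene','s3'); cv2.imwrite('pics/s3z.png',cv2.cvtColor(cv2.resize(d['frame'][110:250,165:345],None,fx=4,fy=4,interpolation=cv2.INTER_CUBIC),cv2.COLOR_RGB2BGR))
E
```

```text
5.95 [0.54210586 0.06143078 0.24453037] [-0.21042414 -0.81652237  0.02061696] 0.08527336485765301
```

View pics/s3z.png

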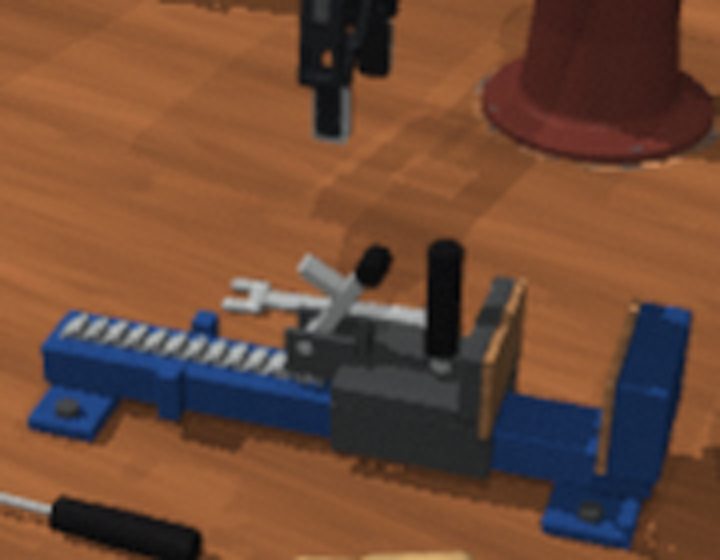

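The pawl rests tipped over, with its knob at (375,265) just short of the handle and its tooth end up at (310,265). Next is the handle.

Emit:
jog_arm:
  steps:
    - {"dx":-0.16,"dy":0.5,"dz":0.0,"twist":0.0}
    - {"dx":-0.32,"dy":0.98,"dz":0.0,"twist":0.0}
    - {"dx":-0.32,"dy":0.98,"dz":-0.6,"twist":0.0}
    - {"dx":-0.32,"dy":0.98,"dz":-1.1,"twist":0.0}
    - {"dx":-0.32,"dy":0.98,"dz":-1.1,"twist":0.0}

```text
t: 6.62
tool_pos: [0.5186, 0.1201, 0.1709]
tool_rot: [-1.916, -2.483, 0.006]
contact_force: [0.1, 0.4, -0.0]
opening: 0.0854
```

Emit:
jog_arm:
  steps:
    - {"dx":0.05,"dy":0.0,"dz":-0.4,"twist":0.0}
    - {"dx":0.05,"dy":0.0,"dz":-0.73,"twist":0.0}
    - {"dx":0.05,"dy":0.0,"dz":-0.73,"twist":0.0}

```text
t: 7.0
tool_pos: [0.5203, 0.1198, 0.1253]
tool_rot: [-1.915, -2.481, 0.01]
contact_force: [0.5, 0.1, 0.4]
opening: 0.0851
```

Emit:
jog_arm:
  steps:
    - {"dx":0.0,"dy":0.0,"dz":0.0,"twist":0.0}
    - {"dx":0.0,"dy":0.0,"dz":0.0,"twist":0.0}
    - {"dx":0.0,"dy":0.0,"dz":0.0,"twist":0.0}
    - {"dx":0.0,"dy":0.0,"dz":0.0,"twist":0.0}
    - {"dx":0.0,"dy":0.0,"dz":0.0,"twist":0.0}
  gripper: 255
  newtons: 70

```text
t: 7.62
tool_pos: [0.5249, 0.121, 0.1271]
tool_rot: [1.919, 2.486, 0.006]
contact_force: [16.5, 5.3, -7.5]
opening: 0.0226
```

```bash
python3 - <<'E'
from h import *
for i in range(2):
    o=ctrl.get_obs(); print(o['t'],o['tool_pos'],o['contact_force'],o['wrist_torque'],o['opening'])
d=grab('scene','s4'); cv2.imwrite('pics/s4z.png',cv2.cvtColor(cv2.resize(d['frame'][110:250,165:345],None,fx=4,fy=4,interpolation=cv2.INTER_CUBIC),cv2.COLOR_RGB2BGR))
W=cloud(load('top0')); 
# carriage end along clamp axis from the top cloud
a=np.radians(14.4); e=np.array([np.sin(a),-np.cos(a)]); n=np.array([np.cos(a),np.sin(a)])
P=W[150:260,180:375].reshape(-1,3); s=P[:,:2]@e; l=P[:,:2]@n
c=(P[:,2]>.064)&(P[:,2]<.08)&(abs(l-.5363)>.03)&(abs(l-.5363)<.055)&(s>-.03)&(s<.2)
print('carriage s',s[c].min(),s[c].max())
lug=(P[:,2]>.02)&(abs(l-.5363)>.027)&(abs(l-.5363)<.045)&(s>.12)&(s<.23)
print('lug s',np.percentile(s[lug],[0,10,50,90,100]),P[lug,2].max())
jw=(P[:,2]>.1)&(abs(l-.5363)<.05)&(s<.0); print('jaws s hist',np.histogram(s[jw],bins=np.arange(-.18,.01,.01)))
E
```

```text
7.625 [0.52493391 0.12095112 0.12708918] [16.45908482  5.3150595  -7.50912754] [ 0.56554564 -2.00884917  0.02833363] 0.02262098850816266
7.625 [0.52493391 0.12095112 0.12708918] [16.45908482  5.3150595  -7.50912754] [ 0.56554564 -2.00884917  0.02833363] 0.02262098850816266
carriage s -0.01016560757243285 0.07798756588584217
lug s [0.18606952 0.18668397 0.19211574 0.20041704 0.20229827] 0.05657498532531169
jaws s hist (array([  0,   0,   0,  44, 183, 185, 183, 154,   0,   0,   0,   0,   0,
         0,  39, 192, 191,   7]), array([-1.80000000e-01, -1.70000000e-01, -1.60000000e-01, -1.50000000e-01,
       -1.40000000e-01, -1.30000000e-01, -1.20000000e-01, -1.10000000e-01,
       -1.00000000e-01, -9.00000000e-02, -8.00000000e-02, -7.00000000e-02,
       -6.00000000e-02, -5.00000000e-02, -4.00000000e-02, -3.00000000e-02,
       -2.00000000e-02, -1.00000000e-02,  1.66533454e-16]))
```

View pics/s4z.png

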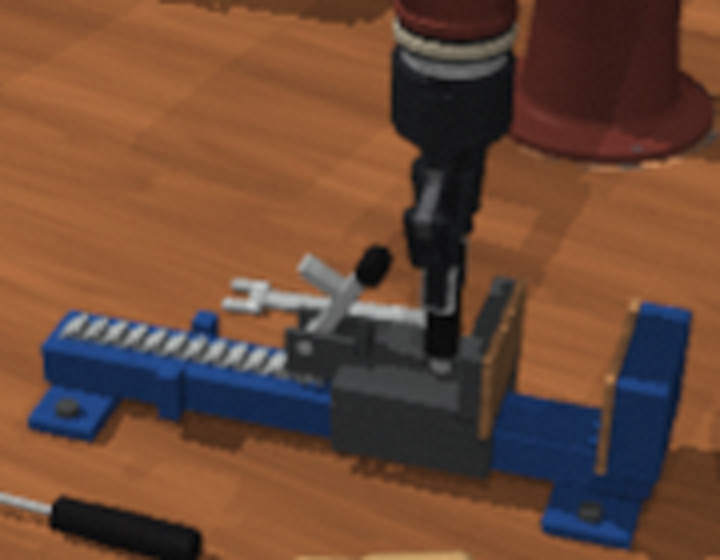

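The gripper holds the handle (opening 22.6 mm on a 24 mm handle), with the knob clear of it. I estimate 108 mm of travel left, which is about dx 0.45, dy -1.74.

Emit:
jog_arm:
  steps:
    - {"dx":0.04,"dy":-0.16,"dz":0.0,"twist":0.0}
    - {"dx":0.09,"dy":-0.34,"dz":0.0,"twist":0.0}
    - {"dx":0.14,"dy":-0.53,"dz":0.0,"twist":0.0}
    - {"dx":0.19,"dy":-0.73,"dz":0.0,"twist":0.0}
    - {"dx":0.24,"dy":-0.92,"dz":0.0,"twist":0.0}

```text
t: 8.3
tool_pos: [0.5385, 0.0679, 0.1271]
tool_rot: [-1.917, -2.484, -0.01]
contact_force: [-2.2, 8.7, 1.2]
opening: 0.0224
```

Emit:
jog_arm:
  steps:
    - {"dx":0.04,"dy":-0.16,"dz":0.0,"twist":0.0}
    - {"dx":0.08,"dy":-0.32,"dz":0.0,"twist":0.0}
    - {"dx":0.12,"dy":-0.48,"dz":0.0,"twist":0.0}
    - {"dx":0.16,"dy":-0.62,"dz":0.0,"twist":0.0}
    - {"dx":0.18,"dy":-0.7,"dz":0.0,"twist":0.0}

```text
t: 8.93
tool_pos: [0.5487, 0.0277, 0.1271]
tool_rot: [-1.914, -2.482, -0.014]
contact_force: [-1.6, 9.3, 1.7]
opening: 0.0227
```

Emit:
jog_arm:
  steps:
    - {"dx":0.01,"dy":-0.05,"dz":0.0,"twist":0.0}
    - {"dx":0.03,"dy":-0.1,"dz":0.0,"twist":0.0}
    - {"dx":0.04,"dy":-0.15,"dz":0.0,"twist":0.0}
    - {"dx":0.04,"dy":-0.15,"dz":0.0,"twist":0.0}

```text
t: 9.43
tool_pos: [0.5506, 0.0202, 0.1271]
tool_rot: [-1.911, -2.48, -0.016]
contact_force: [-0.7, 5.7, -0.1]
opening: 0.0226
```

Emit:
jog_arm:
  steps:
    - {"dx":0.02,"dy":-0.07,"dz":0.0,"twist":0.0}
    - {"dx":0.03,"dy":-0.12,"dz":0.0,"twist":0.0}
    - {"dx":0.04,"dy":-0.16,"dz":0.0,"twist":0.0}
    - {"dx":0.04,"dy":-0.16,"dz":0.0,"twist":0.0}

```text
t: 9.93
tool_pos: [0.5516, 0.0162, 0.1271]
tool_rot: [-1.904, -2.473, -0.026]
contact_force: [-3.4, 20.8, 3.4]
opening: 0.0218
```

Emit:
jog_arm:
  steps:
    - {"dx":0.02,"dy":-0.1,"dz":0.0,"twist":0.0}
    - {"dx":0.04,"dy":-0.16,"dz":0.0,"twist":0.0}
    - {"dx":0.04,"dy":-0.16,"dz":0.0,"twist":0.0}

```text
t: 10.3
tool_pos: [0.5516, 0.0163, 0.1271]
tool_rot: [-1.891, -2.461, -0.045]
contact_force: [-8.5, 34.1, 6.3]
opening: 0.0225
```

```bash
python3 - <<'E'
from h import *
o=ctrl.get_obs(); print(o['t'],o['tool_pos'],o['contact_force'],o['wrist_torque'],o['opening'])
d=grab('scene','s5'); cv2.imwrite('pics/s5z.png',cv2.cvtColor(cv2.resize(d['frame'][110:250,165:345],None,fx=4,fy=4,interpolation=cv2.INTER_CUBIC),cv2.COLOR_RGB2BGR))
E
```

```text
10.3 [0.55159022 0.01627019 0.12706269] [-8.49362964 34.10563928  6.32549671] [ 4.3554192   0.99108195 -0.08319501] 0.022450873259963377
```

View pics/s5z.png

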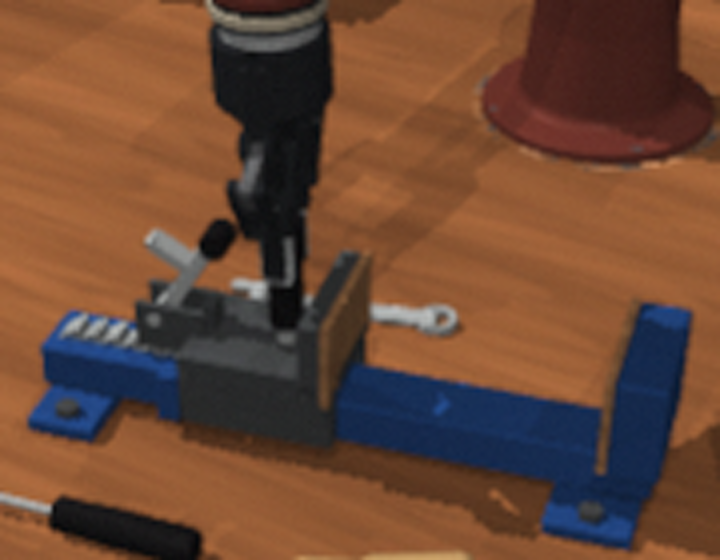

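The carriage sits against the lug at about (170,395). Position stayed the same from 21 to 34 N, so this is the end stop. I'll release and lift.

Emit:
jog_arm:
  steps:
    - {"dx":0.0,"dy":0.0,"dz":0.0,"twist":0.0}
    - {"dx":0.0,"dy":0.0,"dz":0.0,"twist":0.0}

```text
t: 10.6
tool_pos: [0.5514, 0.0171, 0.1271]
tool_rot: [-1.89, -2.462, -0.046]
contact_force: [-1.8, 4.3, -0.2]
opening: 0.0222
```

Emit:
jog_arm:
  steps:
    - {"dx":0.0,"dy":0.0,"dz":0.0,"twist":0.0}
    - {"dx":0.0,"dy":0.0,"dz":0.0,"twist":0.0}
    - {"dx":0.0,"dy":0.0,"dz":0.0,"twist":0.0}
    - {"dx":0.0,"dy":0.0,"dz":0.0,"twist":0.0}
    - {"dx":0.0,"dy":0.0,"dz":0.0,"twist":0.0}
  gripper: 0

```text
t: 11.22
tool_pos: [0.5514, 0.017, 0.1271]
tool_rot: [-1.89, -2.461, -0.046]
contact_force: [0.2, -0.4, -0.4]
opening: 0.0856
```

Emit:
jog_arm:
  steps:
    - {"dx":0.0,"dy":0.0,"dz":0.4,"twist":0.0}
    - {"dx":0.0,"dy":0.0,"dz":0.9,"twist":0.0}
    - {"dx":0.0,"dy":0.0,"dz":1.6,"twist":0.0}
    - {"dx":0.0,"dy":0.0,"dz":2.2,"twist":0.0}
    - {"dx":0.0,"dy":0.0,"dz":2.2,"twist":0.0}

```text
t: 11.85
tool_pos: [0.5534, 0.0168, 0.2635]
tool_rot: [-1.894, -2.467, -0.052]
contact_force: [0.2, -0.3, 0.5]
opening: 0.0852
```

Emit:
jog_arm:
  steps:
    - {"dx":-0.5,"dy":-0.7,"dz":0.0,"twist":0.0}
    - {"dx":-1.0,"dy":-1.4,"dz":0.0,"twist":0.0}
    - {"dx":-1.4,"dy":-2.1,"dz":0.0,"twist":0.0}
    - {"dx":-1.6,"dy":-2.8,"dz":0.0,"twist":0.0}
    - {"dx":-1.6,"dy":-3.5,"dz":0.0,"twist":0.0}

```text
t: 12.48
tool_pos: [0.4561, -0.1942, 0.2621]
tool_rot: [-1.893, -2.465, -0.052]
contact_force: [0.5, -0.7, 0.6]
opening: 0.0853
```

```bash
python3 - <<'E'
from m import *
o=ctrl.get_obs(); print(o['t'],o['tool_pos'],o['contact_force'],o['opening'])
d=grab('scene','s6'); grab('top','t6')
W,f,hsv,reg,dark=meas('t6')
a=np.radians(14.4); e=np.array([np.sin(a),-np.cos(a)]); n=np.array([np.cos(a),np.sin(a)])
P=W[150:260,180:375].reshape(-1,3); s=P[:,:2]@e; l=P[:,:2]@n
c=(P[:,2]>.064)&(P[:,2]<.08)&(abs(l-.5363)>.03)&(abs(l-.5363)<.055)&(s>-.03)&(s<.25)
print('carriage s',s[c].min(),s[c].max())
jw=(P[:,2]>.1)&(abs(l-.5363)<.05)&(s<.12); print('jaws',np.histogram(s[jw],bins=np.arange(-.18,.13,.01)))
H=W[reg&dark&(W[...,2]>.157)]; print('handle',len(H),H.mean(0))
f0=load('top0')['frame'].astype(int); df=np.abs(f0-f).max(2)
print({k:float(df[a:b,c:d].mean().round(1)) for k,(a,b,c,d) in dict(hand=(120,178,198,265),driver=(122,150,278,360),spanner=(235,275,275,350),shell=(205,262,108,172)).items()})
cv2.imwrite('pics/c6.png',cv2.cvtColor(np.vstack([d['frame'],f]),cv2.COLOR_RGB2BGR)[100:700])
E
```

```text
12.475 [ 0.45610793 -0.19421496  0.26207668] [ 0.5338527  -0.72256064  0.55655915] 0.0853088428964784
carriage s 0.07570501155331807 0.18637885273096202
jaws (array([  0,   0,   0,  45, 179, 187, 182, 151,   0,   0,   0,   0,   0,
         0,   0,   0,   0,   0,   0,   0,   0,   0,   0,   0,   0,  98,
       187, 144,  11,  60]), array([-1.80000000e-01, -1.70000000e-01, -1.60000000e-01, -1.50000000e-01,
       -1.40000000e-01, -1.30000000e-01, -1.20000000e-01, -1.10000000e-01,
       -1.00000000e-01, -9.00000000e-02, -8.00000000e-02, -7.00000000e-02,
       -6.00000000e-02, -5.00000000e-02, -4.00000000e-02, -3.00000000e-02,
       -2.00000000e-02, -1.00000000e-02,  1.66533454e-16,  1.00000000e-02,
        2.00000000e-02,  3.00000000e-02,  4.00000000e-02,  5.00000000e-02,
        6.00000000e-02,  7.00000000e-02,  8.00000000e-02,  9.00000000e-02,
        1.00000000e-01,  1.10000000e-01,  1.20000000e-01]))
handle 93 [0.54940206 0.01690735 0.16560497]
{'hand': 5.3, 'driver': 9.2, 'spanner': 10.2, 'shell': 6.0}
```

View pics/c6.png

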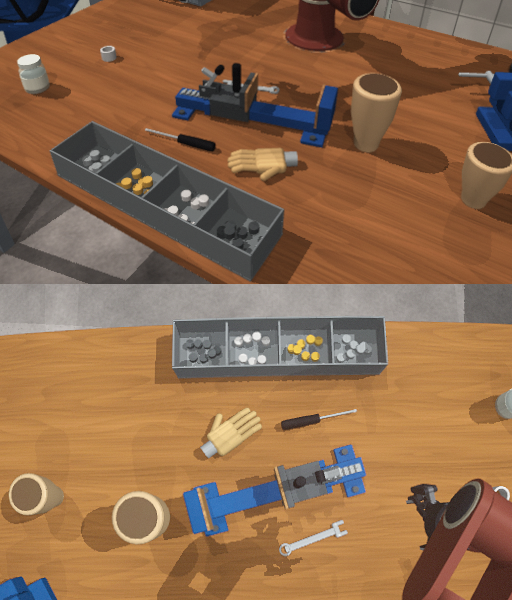

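The carriage edge (s = 186 mm) coincides with the lug face (186 mm). The pawl is still tipped over and the bystanders sit at the same pixels as before. The arm is clear, so I'm handing in.

```bash
python3 -c "
from station import ctrl
print(ctrl.finish_job())"
```

```text
the job is handed in; nothing more can be done
None
```

The clamp is open: the pawl is tipped right over on its rest, and the sliding jaw is back against its end stop. I handed the job in at about 12.5 s with the arm clear.

**Pawl:** I gripped the knob by its flat ends, swung it over its pin to about 1.9 rad and let go. It fell onto its rest, and the last pictures show it still there.

**Jaw:** I then pulled the handle about 108 mm. At the stop it did not move as the force rose from 21 to 34 N. When I let go, the reaction never reversed, so the jaw was not pushed back.

**Last checks:**
- **End stop:** in the top view the carriage's edge and the lug face are both at 186 mm along the clamp. The mouth measures roughly 175–180 mm, which agrees with the 180 mm expected only to within the camera's resolution.
- **Bystanders:** the leg shell, wooden hand, screwdriver and spanner look unmoved in both views. The picture difference in those areas was not zero (5–10 grey levels). I put that down to changed shadows and did not measure their positions separately.
- **Forces:** the highest contact-force component I read was 34 N, at the end stop. While gripping the handle there was a brief 16 N sideways load because the gripper was 2–3 mm off centre.

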